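# Latch the pour gate shut and gather the nuts in the gate corner of a sorting tray

## Task

Swing the tray's pour gate down until its tail rests in its keeper, while the tray still stands flat on the bench. Then take the tray by its rim, tip it so that all six hex nuts slide together into the corner beside the gate without any of them spilling, and finish while holding it there, tipped and still, ready to pour: do not set it down or let go. Leave the other things on the bench where they are.

Things in the scene. Friction and masses are not known exactly. Their poses are not given: they have to be found in the camera images.
- tray: Loose birch plywood sorting tray, 0.45 kg (varies by a quarter), 180 mm (x) by 160 mm (y). Origin: centre of its underside; own axes: x to its back, y to its left, z up. Floor 9 mm; back and side walls 9 mm thick, tops 70 mm above the bench. Front wall (x -90 mm) 46 mm high, with a gap, the pour opening, at its right end (y -71 to -15 mm) for the gate to cover. Smooth, varnished.
- gate (a joint): Angle of the pour gate, an aluminium leaf on a pivot bolt, rad. 0 = closed: leaf level across the pour opening, tail in its keeper. Grows as the tail swings up and over towards the tray's left, in the plane of the front wall (pi/2: leaf straight up). The tight bolt (0.06 N m of friction) lets it stay at any angle. Stops at 0 and 2.3.
- gate_pivot (a point): The gate's pivot axis, along the tray's x, on the front wall's outer face: 90 mm in front of the tray's origin, 5 mm left of it, 28 mm up. The leaf is 5 mm thick and 34 mm wide, lies against the outer face of the front wall and ends (tail) 91 mm from the pivot.
- gate_tab (a point): Middle of the pressing face of the gate's thumb tab: a plate 40 mm (along the leaf) by 28 mm, 4 mm thick, bent out square from the leaf's edge, standing out in front of the tray. It is 68 mm along the leaf from the pivot, 18 mm off the leaf's centre line, 20.5 mm in front of the front wall. The face looks to the tray's left when the leaf stands up; upward, 46 mm above the bench, when closed.
- keeper (a point): The gate's catch: small steel U bracket on the right side wall at the tray's front right corner, open upward; the gate's tail drops into it. Sticks out 9.5 mm in front of the front wall and 8 mm beyond the side wall, from 9 to 30 mm above the tray's underside. The point is the middle of its slot, 20 mm up.
- gate_corner (a point): The gate corner: inner front right corner of the tray at floor level, beside the pour opening (81 mm in front of the tray's origin, 71 mm to its right, 9 mm up). Moves with the tray.
- high_rim (a point): A point on the top of the tray's back wall, mid-thickness: 85.5 mm behind the origin, 40 mm left of it, 70 mm up; roughly diagonally opposite the gate corner. The wall here is 9 mm thick, 61 mm deep from rim to floor and free on both sides. Moves with the tray.
- nut0: One of six alike zinc-plated M12 hex nuts, 19 mm across flats, 10 mm high, 18 g, lying loose on the tray's floor. Origin: centre of its underside. The nuts begin to slide when the floor is tilted past roughly 14 to 20 degrees (friction varies).
- nut1: One of six alike zinc-plated M12 hex nuts, 19 mm across flats, 10 mm high, 18 g, lying loose on the tray's floor. Origin: centre of its underside. The nuts begin to slide when the floor is tilted past roughly 14 to 20 degrees (friction varies).
- nut2: One of six alike zinc-plated M12 hex nuts, 19 mm across flats, 10 mm high, 18 g, lying loose on the tray's floor. Origin: centre of its underside. The nuts begin to slide when the floor is tilted past roughly 14 to 20 degrees (friction varies).
- nut3: One of six alike zinc-plated M12 hex nuts, 19 mm across flats, 10 mm high, 18 g, lying loose on the tray's floor. Origin: centre of its underside. The nuts begin to slide when the floor is tilted past roughly 14 to 20 degrees (friction varies).
- nut4: One of six alike zinc-plated M12 hex nuts, 19 mm across flats, 10 mm high, 18 g, lying loose on the tray's floor. Origin: centre of its underside. The nuts begin to slide when the floor is tilted past roughly 14 to 20 degrees (friction varies).
- nut5: One of six alike zinc-plated M12 hex nuts, 19 mm across flats, 10 mm high, 18 g, lying loose on the tray's floor. Origin: centre of its underside. The nuts begin to slide when the floor is tilted past roughly 14 to 20 degrees (friction varies).
- wrench: Bystander: flat steel open-ended wrench, 190 mm long, 8 mm thick, lying on the bench to the right of the tray (from the robot). Leave where it is.
- offcut: Bystander: square-cut light wood offcut, 110 x 45 x 35 mm, lying on the bench to the left of the tray. Leave where it is.
- sanding_block: Bystander: cork sanding block, 110 x 62 x 36 mm, towards the left of the bench. Leave where it is.
- glue: Bystander: upright yellow glue bottle, 62 mm diameter, 170 mm tall, towards the left of the bench. Leave where it is.
- screwdriver: Bystander: screwdriver with a black handle, 210 mm long, to the right, near the robot. Leave where it is.
- push_stick: Bystander: flat plywood push stick, about 300 mm long, 12 mm thick, towards the right of the bench. Leave where it is.

How it is judged (in metres and radians):
On the way:
1. the gate is swung down into its keeper while the tray stands flat on the bench (value of joint gate below 0.06 rad and angle between tray's own z axis and vertical below 0.08 rad and height (world z) of tray below 0.01 m), for 0.2 s.
At the end, for the whole second after the job is handed in: Gate closed (0.06 rad); fingers hold the tray (1 N or more; its low corner may rest on the bench, no bystander props it), tipped 15 to 60 degrees, at least 6 towards both its front and its right, and still; all six nuts at rest inside it within 100 mm of the gate corner (value of joint gate below 0.06 rad and angle between tray's own z axis and vertical between 0.26 and 1.05 rad and angle between tray's own x axis and vertical below 1.47 rad and angle between tray's own y axis and vertical below 1.47 rad and contact force between the fingers and tray above 1 N and linear speed of each of tray, nut0, nut1, nut2, nut3, nut4, nut5 below 0.03 m/s and distance between each of nut0, nut1, nut2, nut3, nut4, nut5 and gate_corner below 0.1 m and x of each of nut0, nut1, nut2, nut3, nut4, nut5 in the frame of tray above -0.09 m and z of each of nut0, nut1, nut2, nut3, nut4, nut5 in the frame of tray below 0.06 m and contact force between tray and wrench below 0.3 N and contact force between tray and offcut below 0.3 N and contact force between tray and sanding_block below 0.3 N and contact force between tray and glue below 0.3 N and contact force between tray and screwdriver below 0.3 N and contact force between tray and push_stick below 0.3 N); the arm keeps its last pose, push and grip.
It fails at once if a nut has left the tray ((x of nut0 in the frame of tray below -0.095 m or y of nut0 in the frame of tray below -0.085 m or y of nut0 in the frame of tray above 0.085 m or x of nut0 in the frame of tray above 0.095 m) or (x of nut1 in the frame of tray below -0.095 m or y of nut1 in the frame of tray below -0.085 m or y of nut1 in the frame of tray above 0.085 m or x of nut1 in the frame of tray above 0.095 m) or (x of nut2 in the frame of tray below -0.095 m or y of nut2 in the frame of tray below -0.085 m or y of nut2 in the frame of tray above 0.085 m or x of nut2 in the frame of tray above 0.095 m) or (x of nut3 in the frame of tray below -0.095 m or y of nut3 in the frame of tray below -0.085 m or y of nut3 in the frame of tray above 0.085 m or x of nut3 in the frame of tray above 0.095 m) or (x of nut4 in the frame of tray below -0.095 m or y of nut4 in the frame of tray below -0.085 m or y of nut4 in the frame of tray above 0.085 m or x of nut4 in the frame of tray above 0.095 m) or (x of nut5 in the frame of tray below -0.095 m or y of nut5 in the frame of tray below -0.085 m or y of nut5 in the frame of tray above 0.085 m or x of nut5 in the frame of tray above 0.095 m)).
It fails at once if a bystander was pushed more than 25 mm away (distance of any of wrench, offcut, sanding_block, glue, screwdriver, push_stick from where it was at the start of the episode above 0.025 m).
It also fails if it takes over 61 s, if anything falls off the work surface, if the arm or the gripper's body presses on something with over 40 N, if the wrist force passes 120 N, or if a joint passes its speed limit or range.

## Robot

A 6-joint arm with a two-finger parallel gripper is mounted at the origin on the work surface. World frame = base frame: x ahead of the robot, y to its left, z up, the work surface at z = 0. Lengths are in m, angles in degrees, forces in N, time in s.
With the tool pointing down it reaches from about 0.35 to 0.85 m from the base axis. Payload 8.1 kg.
Tool frame: the origin (TCP) lies at the very end of the fingers, on their centre line; the grasp point (between the pads) lies 19 mm behind it; z points along the fingers, y is the line along which they close (so a half turn about z gives the same grasp; the last joint's range is limited). The gripper opens to 93 mm and grips with 3 to 60 N. Pads are 15 mm wide; open, the fingers measure 128 mm over their backs; the gripper's body (75 mm by 188 mm) begins 65 mm behind the grasp point.
Start: joints at [67.815, 7.471, 85.268, -0, 87.261, -4.893], TCP at [0.178, 0.573, 0.219] pointing down, gripper open.
Joint ranges: [-169.43, 169.43], [-51.17, 129.36], [1.28, 143.12], [-76.62, 256.62], [0, 156.53], [-152.29, 152.29]. Speed limits (degrees/s): [136.94, 136.94, 159.86, 180, 180, 180].

## Interface

Orientations are given as [roll, pitch, yaw] about the fixed x, y, z axes, in that order (R = Rz(yaw) Ry(pitch) Rx(roll)).
In Python, from plant import status, cams, r gives the robot as it stands.
- The arm moves only by the shell command python3 -m pendant 'ROWS' [FORCE]. ROWS is JSON, a list that holds one entry, the list of rows, each a list of 5 numbers: the opening, from 0 (shut) to 1 (fully open), then the shift along the tool's x, y, z scaled (see below), then the turn about the tool's z scaled (see below). In form: [[[jaw, x, y, z, turn], ...]]. A call has exactly 8 rows; each row is the pose to reach, as a shift and turn from the pose commanded when the call began, along the tool's axes at that moment; what a row does not reach only later rows make up. The controller multiplies each number of a shift by 200 mm and each number of a turn by 90 degrees. A row lasts 1/12 s, in which the tool goes at most 41.7 mm and 7.16 degrees, less where a joint would pass 70% of its speed; a pose out of reach is approached as far as the arm can. A call with a number of a shift or a turn outside -1 to 1 is refused whole. A call with a gripper value outside its range is refused whole. The fingers move at their own pace and stop on an object; FORCE is the grip in N (left out, the last holds). Time passes only in rows, so rows that repeat a pose let the fingers close, or fill a call up. It gives the time, the measured TCP pose, the force, the opening and the grip force at its end, in the units of the state.
- status.read_state(): the state, without advancing time (a new reading comes with each control period).
- cams.read_camera(name): name is "scene" or "top"; returns the picture (400x640x3 uint8, red, green, blue); there is no depth.
- cams.get_calibration(name): a dict with "K" (3x3 intrinsics, pixels), "cam_to_world" (4x4, takes a point from camera to world coordinates). Camera axes: x right, y down, z forward; pixel columns grow to the right and rows downward; lengths in m; the calibration is good to about 2 mm. A picture is of the moment at which its call begins. get_calibration takes no time and is no camera call.
- r.finish_job(): hands the job in; it is judged then, once.
The state is a dict: "time_s": time; "qpos": joint angles; "joint_vel": joint speeds; "tau": joint torques, N m; "tcp_pos": TCP position; "orientation": TCP orientation; "ft_force": force on the tool from outside, world axes, zero at the start; "wrist_torque": the same for the moment, N m; "opening": finger opening in m; "grasp_force": force on a finger pad.
Only numpy, scipy, OpenCV 4.12 (cv2) and the standard library are available. Lean on these libraries where they do the work, as an engineer would, in place of code of your own. Each camera call takes 0.05 s, during which the arm holds its last target. There are 200 camera calls.

## Working session

There is one attempt and no reset: what is moved stays moved. The work goes in short steps, Python scripts to look and compute and a shell command to move; the robot and the scene stay as the last step left them, time stands still between calls to the robot, and variables do not carry over. Pictures are saved under pics/ and viewed, at most 10 in all, crops included, and the job is handed in when it is done.

```bash
mkdir -p pics; ls; python3 - <<'E'
from plant import status,cams,r
import cv2,numpy as np
np.set_printoptions(precision=4,suppress=True)
s=status.read_state();print({k:s[k] for k in('time_s','tcp_pos','orientation','ft_force','opening')})
for n in('scene','top'):
    cv2.imwrite(f'pics/{n}0.png',cams.read_camera(n)[:,:,::-1]);c=cams.get_calibration(n);print(n,c['K'],c['cam_to_world'])
E
```

```text
pics
{'time_s': 0.0, 'tcp_pos': array([0.1781, 0.5724, 0.2176]), 'orientation': array([-179.8925,   -0.0088,  162.7091]), 'ft_force': array([-0.7407,  0.6024,  0.5755]), 'opening': 0.09291935167047612}
scene [[468.7564   0.     321.3156]
 [  0.     468.7564 196.8119]
 [  0.       0.       1.    ]] [[ 0.6309  0.6441 -0.4325  1.0702]
 [ 0.7757 -0.5342  0.3361 -0.4912]
 [-0.0145 -0.5475 -0.8367  1.2291]
 [ 0.      0.      0.      1.    ]]
top [[439.1125   0.     320.5173]
 [  0.     439.1125 201.0478]
 [  0.       0.       1.    ]] [[ 0.0032 -0.9931  0.1169  0.3366]
 [-1.     -0.0042 -0.0088 -0.0127]
 [ 0.0092 -0.1168 -0.9931  1.3054]
 [ 0.      0.      0.      1.    ]]
```

View pics/scene0.png

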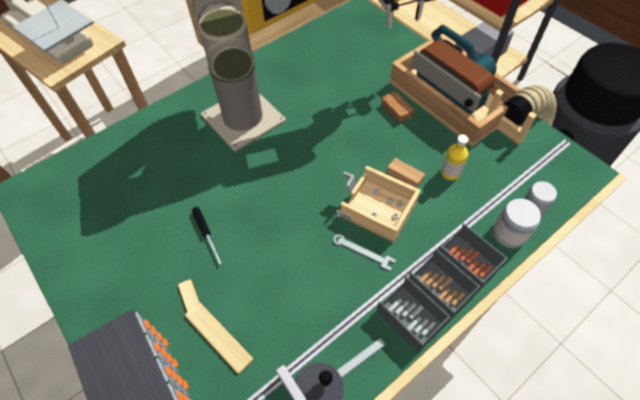

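View pics/top0.png

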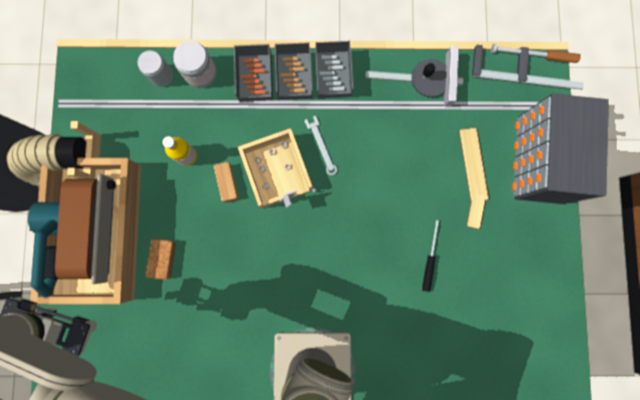

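The tray shows at top (275,168), front towards the robot with the gate tab near (287,198). I'll enlarge both views.

```bash
python3 - <<'E'
import cv2,numpy as np
a=cv2.imread('pics/top0.png')[110:220,210:350];b=cv2.imread('pics/scene0.png')[140:260,320:440]
cv2.imwrite('pics/c1.png',np.hstack([cv2.resize(a,None,fx=3.2,fy=3.2,interpolation=2)[:352],cv2.resize(b,(352,352),interpolation=2)]))
E
```

```text
(no output)
```

View pics/c1.png

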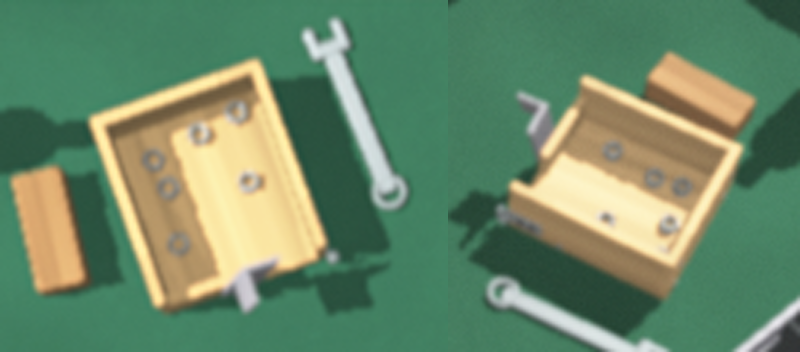

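```bash
cat > h.py <<'E'
import numpy as np,cv2
from plant import status,cams,r
from scipy.optimize import least_squares
from scipy.spatial.transform import Rotation as R
np.set_printoptions(precision=4,suppress=True)
def proj(n,P):
    c=cams.get_calibration(n);T=np.linalg.inv(c['cam_to_world']);q=np.atleast_2d(P)@T[:3,:3].T+T[:3,3];u=q@c['K'].T;return u[:,:2]/u[:,2:]
def W(p,P): # p=x,y,yaw(rad) flat on bench
    return np.atleast_2d(P)@R.from_euler('z',p[2]).as_matrix().T+[p[0],p[1],0]
def gate(th): # in tray frame: leaf corners(4 at tail/pivot), tab corners
    a=np.array([0,-np.cos(th),np.sin(th)]);n=np.array([0,np.sin(th),np.cos(th)]);o=np.array([-.09,.005,.028])
    leaf=[o+a*l+n*w for l,w in((0,17e-3),(.091,.017),(.091,-.017),(0,-.017))]
    tab=[o+a*l+n*.018+[-d,0,0] for l,d in((.048,.005),(.088,.005),(.088,.0345),(.048,.0345))]
    return np.array(leaf+tab)
E
cat > f.py <<'E'
from h import *
M=np.array([[.09,.08,.07],[.09,-.08,.07],[-.09,-.08,.07],[-.09,.08,.07]])
top=np.array([[91,118],[258,60],[327,252],[160,310]])/3.2+[210,110]
sc=(np.array([[742,148],[585,78],[513,185]])-[448,0])/2.933+[320,140]
f=lambda p:np.r_[(proj('top',W(p,M))-top)[[0,1,3]].ravel(),(proj('scene',W(p,M[[0,3,2]]))-sc)[:2].ravel()]
s=least_squares(f,[.6,.08,.3]);p=s.x;print(p,np.degrees(p[2]),s.fun)
np.save('p.npy',p)
imt=cv2.resize(cv2.imread('pics/top0.png')[110:220,210:350],None,fx=3.2,fy=3.2);ims=cv2.resize(cv2.imread('pics/scene0.png')[140:260,320:440],(352,352))
for th,col in((1.4,(255,0,0)),(1.75,(0,0,255)),(2.1,(255,0,255))):
    for n,im,k,o in(('top',imt,3.2,[210,110]),('scene',ims,2.933,[320,140])):
        for q in(gate(th)[:4],gate(th)[4:]): cv2.polylines(im,[((proj(n,W(p,q))-o)*k).astype(int)],True,col,1)
for n,im,k,o in(('top',imt,3.2,[210,110]),('scene',ims,2.933,[320,140])):
    cv2.polylines(im,[((proj(n,W(p,M))-o)*k).astype(int)],True,(0,255,255),1)
cv2.imwrite('pics/c2.png',np.hstack([imt,ims]))
print(W(p,[[-.09,.005,.028],[.0855,.04,.07],[.0855,0,.07]]))
E
python3 f.py
```

```text
[0.5814 0.1069 0.3537] 20.26728397231421 [-0.2121 -0.1917  0.1452 -0.5743 -1.1757 -1.5993 -1.1875 -0.3459 -1.4154
 -0.7097]
[[0.4952 0.0804 0.028 ]
 [0.6477 0.174  0.07  ]
 [0.6616 0.1365 0.07  ]]
```

View pics/c2.png

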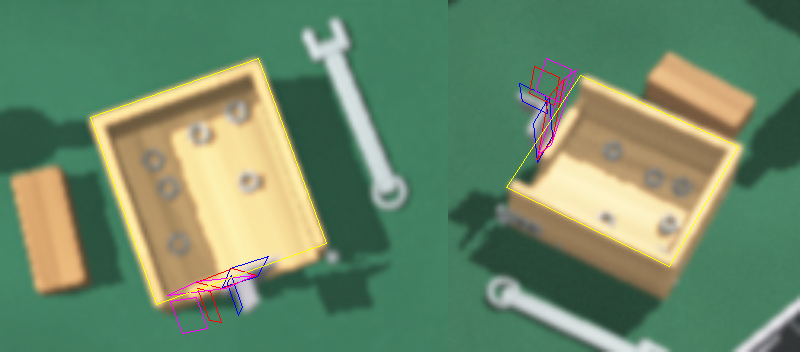

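```bash
cat >> h.py <<'E'
def rel(P,yaw=None,tray=True):
    s=status.read_state();p=np.load('p.npy');P=W(p,P)[0] if tray else np.array(P)
    Rt=R.from_euler('xyz',s['orientation'],degrees=True).as_matrix();d=Rt.T@(P-s['tcp_pos'])/.2
    y=0 if yaw is None else ((s['orientation'][2]-yaw+180)%360-180)/90
    print('target',P,'rows',d,'turn',y)
E
python3 -c "
from h import *
rel([-.118,.035,.2],110.3);rel([-.118,.035,.1],110.3)"
```

```text
target [0.4586 0.0988 0.2   ] rows [-2.0427 -1.8441  0.0913] turn 0.5823231708678551
target [0.4586 0.0988 0.1   ] rows [-2.0427 -1.8433  0.5913] turn 0.5823231708678551
```

```bash
python3 -m pendant '[[[0,-0.12,-0.11,0,0],[0,-0.25,-0.22,0,0],[0,-0.37,-0.33,0,0],[0,-0.5,-0.45,0,0],[0,-0.62,-0.56,0,0],[0,-0.75,-0.67,0,0],[0,-0.87,-0.78,0,0],[0,-1,-0.9,0,0]]]' 20
python3 -m pendant '[[[0,-0.13,-0.12,0.01,0.07],[0,-0.26,-0.23,0.02,0.14],[0,-0.39,-0.35,0.03,0.22],[0,-0.52,-0.47,0.04,0.3],[0,-0.65,-0.58,0.05,0.37],[0,-0.78,-0.7,0.06,0.45],[0,-0.9,-0.82,0.08,0.52],[0,-1,-0.9,0.09,0.58]]]'
python3 -c "
from h import *
rel([-.118,.035,.1],110.3)"
```

```text
time_s: 0.77
tcp_pos: [0.316, 0.3402, 0.2183]
orientation: [-180.0, -0.0, 162.7]
ft_force: [0.6, -0.2, 1.1]
opening: 0.0439
grasp_force: 0.0
time_s: 1.43
tcp_pos: [0.4536, 0.1077, 0.2]
orientation: [-180.0, 0.0, 110.1]
ft_force: [-0.0, 0.4, -0.3]
opening: 0.0007
grasp_force: 0.0
target [0.4586 0.0988 0.1   ] rows [-0.0501  0.0085  0.4998] turn -0.0020956565482600177
```

```bash
python3 -m pendant '[[[0,-0.02,0,0.1,0],[0,-0.04,0,0.2,0],[0,-0.05,0.01,0.3,0],[0,-0.05,0.01,0.4,0],[0,-0.05,0.01,0.47,0],[0,-0.05,0.01,0.5,0],[0,-0.05,0.01,0.5,0],[0,-0.05,0.01,0.5,0]]]'
python3 - <<'E'
from h import *
a=cams.read_camera('top')[130:220,240:340];b=cams.read_camera('scene')[150:250,330:430]
cv2.imwrite('pics/c3.png',np.hstack([cv2.resize(x[:90],(400,360),interpolation=2) for x in(a,b)])[:,:,::-1])
E
```

```text
time_s: 2.1
tcp_pos: [0.4585, 0.1016, 0.1009]
orientation: [-180.0, -0.0, 110.5]
ft_force: [-0.1, 0.5, 0.2]
opening: 0.0003
grasp_force: 0.0
```

View pics/c3.png

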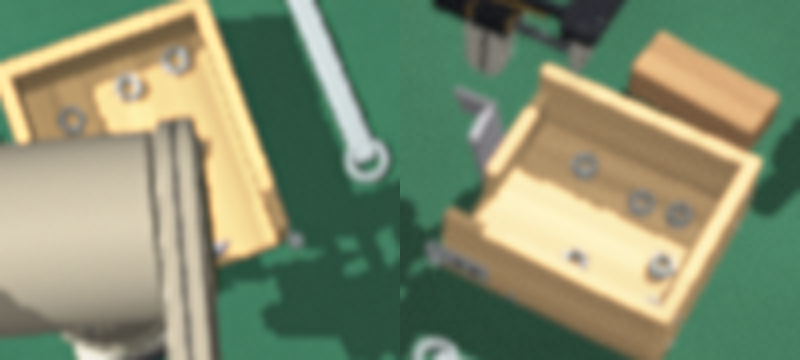

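```bash
python3 -m pendant '[[[0,-0.06,0,0,0],[0,-0.12,0,0.01,0],[0,-0.165,0,0.015,0],[0,-0.2,0,0.02,0],[0,-0.23,0,0.03,0],[0,-0.265,0,0.045,0],[0,-0.3,0,0.06,0],[0,-0.3,0,0.06,0]]]'
python3 -m pendant '[[[0,-0.03,0,0.02,0],[0,-0.06,0,0.04,0],[0,-0.08,0,0.07,0],[0,-0.105,0,0.09,0],[0,-0.12,0,0.12,0],[0,-0.14,0,0.15,0],[0,-0.16,0,0.18,0],[0,-0.175,0,0.2,0]]]'
```

```text
time_s: 2.87
tcp_pos: [0.4795, 0.0441, 0.0877]
orientation: [-179.9, 0.0, 110.5]
ft_force: [0.2, -0.7, 0.6]
opening: 0.0005
grasp_force: 0.0
time_s: 3.53
tcp_pos: [0.4916, 0.0123, 0.0475]
orientation: [-179.9, -0.0, 110.5]
ft_force: [-0.3, 1.1, 0.5]
opening: 0.0001
grasp_force: 0.2
```

Force is low; press on down and look.

```bash
python3 -m pendant '[[[0,-0.01,0,0.01,0],[0,-0.015,0,0.02,0],[0,-0.02,0,0.03,0],[0,-0.02,0,0.035,0],[0,-0.02,0,0.04,0],[0,-0.02,0,0.04,0],[0,-0.02,0,0.04,0],[0,-0.02,0,0.04,0]]]'
python3 - <<'E'
from h import *
a=cams.read_camera('top')[130:220,240:340];b=cams.read_camera('scene')[150:250,330:430]
cv2.imwrite('pics/c4.png',np.hstack([cv2.resize(x[:90],(400,360),interpolation=2) for x in(a,b)])[:,:,::-1])
E
```

```text
time_s: 4.2
tcp_pos: [0.4945, 0.0089, 0.0447]
orientation: [179.9, 0.0, 110.5]
ft_force: [-18.9, 2.3, 38.2]
opening: -0.0001
grasp_force: 19.5
```

View pics/c4.png

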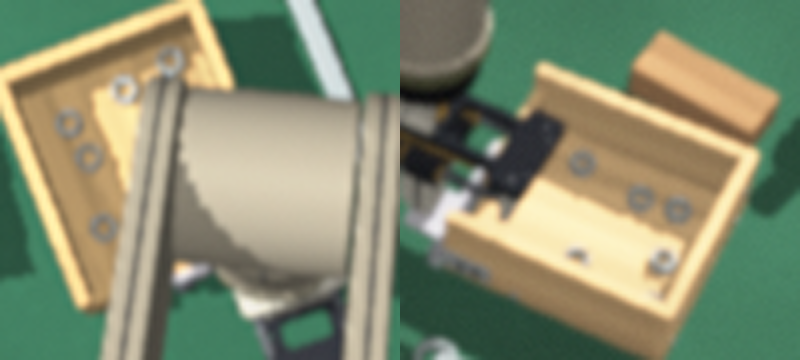

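```bash
python3 -m pendant '[[[0,0,0,-0.05,0],[0,0,0,-0.15,0],[0,0,0,-0.3,0],[0,0,0,-0.5,0],[0,0,0,-0.65,0],[0,0.15,-0.02,-0.78,0],[0.4,0.3,-0.02,-0.78,0],[0.4,0.45,0,-0.78,0]]]'
python3 -c "
from h import *
rel([.0855,.055,.2],110.3)"
```

```text
time_s: 4.97
tcp_pos: [0.4627, 0.0936, 0.1994]
orientation: [179.7, 0.1, 110.4]
ft_force: [-0.7, -0.4, -0.3]
opening: 0.0094
grasp_force: 0.0
target [0.6425 0.1881 0.2   ] rows [0.1291 1.0072 0.0015] turn 0.0012170999934066156
```

```bash
python3 -m pendant '[[[0.4,0.02,0.15,0,0],[0.4,0.03,0.3,0,0],[0.4,0.05,0.45,0,0],[0.4,0.07,0.6,0,0],[0.4,0.09,0.75,0,0],[0.4,0.11,0.9,0,0],[0.4,0.13,1,0,0],[0.4,0.13,1,0,0]]]'
python3 - <<'E'
from h import *
for n in('top','scene'): cv2.imwrite(f'pics/{n}1.png',cams.read_camera(n)[:,:,::-1])
a=cv2.imread('pics/top1.png')[120:220,220:320];b=cv2.imread('pics/scene1.png')[150:250,330:430]
cv2.imwrite('pics/c5.png',np.hstack([cv2.resize(x,(400,400),interpolation=2) for x in(a,b)]))
E
```

```text
time_s: 5.63
tcp_pos: [0.642, 0.1893, 0.1951]
orientation: [-180.0, -0.0, 110.6]
ft_force: [1.3, 1.0, 0.3]
opening: 0.0374
grasp_force: 0.0
```

View pics/c5.png

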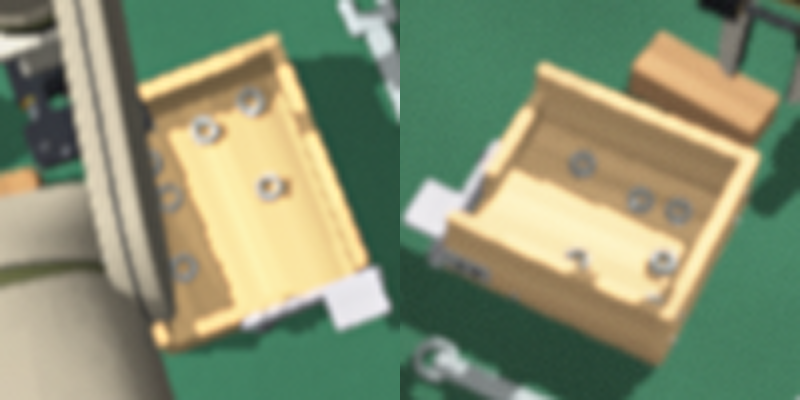

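```bash
python3 - <<'E'
from h import *
M=np.array([[.09,.08,.07],[.09,-.08,.07],[-.09,-.08,.07],[-.09,.08,.07]])
top=np.array([[278,37],[368,265]])/4+[220,120]
sc=(np.array([[757,155],[668,318],[448,213],[543,65]])-[400,0])/4+[330,150]
f=lambda p:np.r_[(proj('top',W(p,M[1:3]))-top).ravel(),(proj('scene',W(p,M))-sc).ravel()]
s=least_squares(f,np.load('p.npy'));p=s.x;print(p,np.degrees(p[2]),s.fun)
np.save('p.npy',p)
rel([.0855,.057,.036],90+np.degrees(p[2]))
E
```

```text
[0.5804 0.1102 0.3671] 21.03340955365774 [-0.3998 -0.9607 -0.8526 -0.3043  0.1902  0.1353 -0.2411  0.3767 -1.3947
  0.2094 -0.3498 -0.9686]
target [0.6398 0.1941 0.036 ] rows [0.03   0.0117 0.7977] turn -0.005465261457904565
```

```bash
python3 -m pendant '[[[0.4,0.02,0.01,0.1,0],[0.4,0.02,0.01,0.25,0],[0.4,0.02,0.01,0.4,0],[0.4,0.02,0.01,0.5,0],[0.4,0.02,0.01,0.6,0],[0.4,0.02,0.01,0.7,0],[0.4,0.02,0.01,0.77,0],[0.4,0.02,0.01,0.8,0]]]'
python3 -m pendant '[[[0.4,0,0,0,0],[0.2,0,0,0,0],[0.1,0,0,0,0],[0,0,0,0,0],[0,0,0,0,0],[0,0,0,0,0],[0,0,0,0,0],[0,0,0,0,0]]]' 8
```

```text
time_s: 6.4
tcp_pos: [0.6383, 0.1912, 0.0342]
orientation: [-179.8, -0.0, 110.5]
ft_force: [-0.1, 0.1, 0.5]
opening: 0.0374
grasp_force: 0.0
time_s: 7.07
tcp_pos: [0.641, 0.1922, 0.0376]
orientation: [179.9, 0.0, 110.5]
ft_force: [-2.5, -0.8, 6.2]
opening: 0.0091
grasp_force: 8.0
```

```bash
python3 -m pendant '[[[0,-0.01,-0.01,-0.03,0],[0,-0.01,-0.01,-0.06,0],[0,-0.02,-0.02,-0.1,0],[0,-0.03,-0.03,-0.13,0],[0,-0.04,-0.04,-0.17,0],[0,-0.05,-0.05,-0.2,0],[0,-0.055,-0.055,-0.22,0],[0,-0.055,-0.055,-0.22,0]]]'
python3 - <<'E'
from h import *
for n in('top','scene'): cv2.imwrite(f'pics/{n}2.png',cams.read_camera(n)[:,:,::-1])
a=cv2.imread('pics/top2.png')[120:220,220:320];b=cv2.imread('pics/scene2.png')[150:250,330:430]
cv2.imwrite('pics/c6.png',np.hstack([cv2.resize(x,(400,400),interpolation=2) for x in(a,b)]))
E
```

```text
time_s: 7.73
tcp_pos: [0.6346, 0.1775, 0.0822]
orientation: [179.9, 0.0, 110.5]
ft_force: [-0.2, -0.2, -4.0]
opening: 0.0123
grasp_force: 7.8
```

View pics/c6.png

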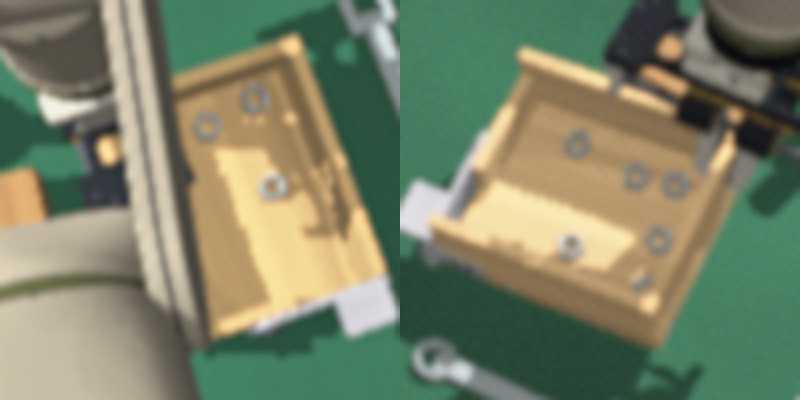

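```bash
cat > fit6.py <<'E'
from h import *
M=np.array([[.09,.08,.07],[.09,-.08,.07],[-.09,-.08,.07],[-.09,.08,.07]])
def fit6(tops,topi,scs,sci):
    X=lambda q,P:P@R.from_rotvec(q[3:]).as_matrix().T+q[:3]
    f=lambda q:np.r_[(proj('top',X(q,M[topi]))-tops).ravel(),(proj('scene',X(q,M[sci]))-scs).ravel()]
    p=np.load('p.npy');s=least_squares(f,[p[0],p[1],.03,.05,.05,p[2]],loss='soft_l1')
    q=s.x;A=R.from_rotvec(q[3:]).as_matrix()
    print('pos',q[:3],'tilt',np.degrees(np.arccos(A[2,2])),'front',-np.degrees(np.arcsin(-A[2,0])),'right',np.degrees(np.arcsin(A[2,1])),'yaw',np.degrees(np.arctan2(A[1,0],A[0,0])))
    print('corner',X(q,np.array([[-.09,-.08,0],[-.09,.08,0],[.09,-.08,0]])));print(f(q).reshape(-1,2))
E
python3 - <<'E'
from fit6 import *
fit6(np.array([[298,37],[385,275]])/4+[220,120],[1,2],(np.array([[735,150],[655,298],[432,222],[523,50]])-[400,0])/4+[330,150],[0,1,2,3])
E
```

```text
pos [0.5772 0.0998 0.0106] tilt 4.1312424921209665 front 3.931293841877115 right 1.2676896958318968 yaw 21.33049826217844
corner [[ 0.5227 -0.0073  0.0027]
 [ 0.4643  0.1416  0.0062]
 [ 0.69    0.058   0.015 ]]
[[-1.1848  0.0033]
 [-0.285  -0.7163]
 [ 1.5049 -1.4505]
 [-1.4883  3.6733]
 [-2.3659 -1.3732]
 [-0.247   2.4871]]
```

```bash
python3 -m pendant '[[[0,-0.01,-0.01,-0.03,0],[0,-0.02,-0.02,-0.06,0],[0,-0.03,-0.03,-0.1,0],[0,-0.05,-0.05,-0.13,0],[0,-0.06,-0.06,-0.17,0],[0,-0.08,-0.08,-0.2,0],[0,-0.1,-0.1,-0.235,0],[0,-0.1,-0.1,-0.235,0]]]'
python3 - <<'E'
from h import *
for n in('top','scene'): cv2.imwrite(f'pics/{n}3.png',cams.read_camera(n)[:,:,::-1])
a=cv2.imread('pics/top3.png')[120:220,220:320];b=cv2.imread('pics/scene3.png')[150:250,330:430]
cv2.imwrite('pics/c7.png',np.hstack([cv2.resize(x,(400,400),interpolation=2) for x in(a,b)]))
E
```

```text
time_s: 8.5
tcp_pos: [0.623, 0.1511, 0.13]
orientation: [179.9, 0.1, 110.5]
ft_force: [0.2, 0.2, -4.0]
opening: 0.0158
grasp_force: 7.7
```

View pics/c7.png

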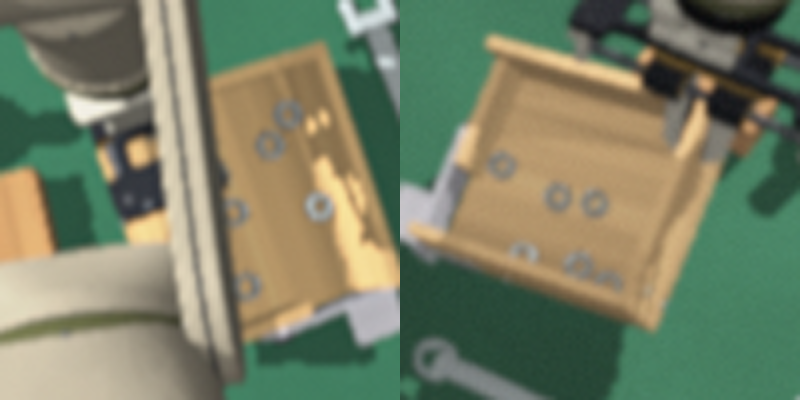

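```bash
python3 -m pendant '[[[0,0,0,-0.02,0],[0,-0.01,-0.01,-0.04,0],[0,-0.01,-0.02,-0.07,0],[0,-0.02,-0.03,-0.09,0],[0,-0.03,-0.04,-0.11,0],[0,-0.03,-0.05,-0.13,0],[0,-0.03,-0.06,-0.15,0],[0,-0.03,-0.06,-0.15,0]]]'
python3 -m pendant '[[[0,0,0,0,0],[0,0,0,0,0],[0,0,0,0,0],[0,0,0,0,0],[0,0,0,0,0],[0,0,0,0,0],[0,0,0,0,0],[0,0,0,0,0]]]'
python3 - <<'E'
from h import *
for n in('top','scene'): cv2.imwrite(f'pics/{n}4.png',cams.read_camera(n)[:,:,::-1])
a=cv2.imread('pics/top4.png')[120:220,220:320];b=cv2.imread('pics/scene4.png')[150:250,330:430]
cv2.imwrite('pics/c8.png',np.hstack([cv2.resize(x,(400,400),interpolation=2) for x in(a,b)]))
E
```

```text
time_s: 9.27
tcp_pos: [0.6134, 0.1423, 0.159]
orientation: [179.9, 0.0, 110.5]
ft_force: [0.8, -0.7, -4.8]
opening: 0.0177
grasp_force: 8.5
time_s: 9.93
tcp_pos: [0.6132, 0.1424, 0.1577]
orientation: [180.0, -0.0, 110.5]
ft_force: [1.4, 1.6, -2.4]
opening: 0.0177
grasp_force: 8.4
```

View pics/c8.png

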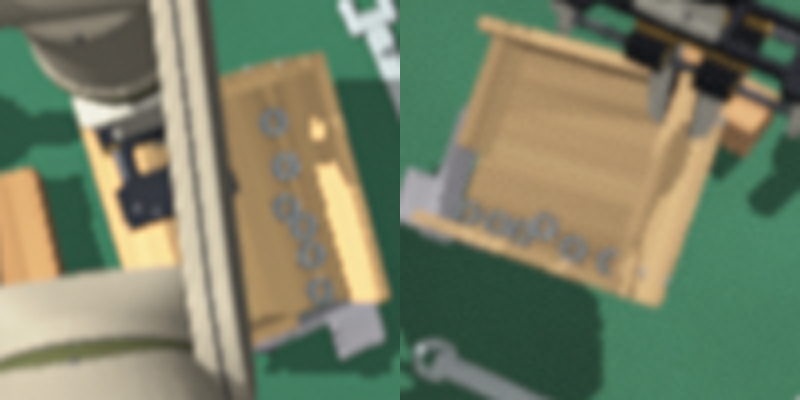

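The nuts lie in a row along the right wall, from the gate corner (scene crop ~465,210) back to (610,262), so more forward tilt is needed. I'll work out where the grip point goes for various tilts.

```bash
cat > g.py <<'E'
from h import *
p=np.load('p.npy');Rz=R.from_euler('z',p[2]);C=W(p,[[-.09,-.08,0]])[0]
s=status.read_state();cur=s['tcp_pos']+[0,0,.019];Rt=R.from_euler('xyz',s['orientation'],degrees=True).as_matrix()
for P,r_ in((0,0),(15,25),(18,20),(20,15),(15,20),(20,20),(25,15),(30,10),(30,15),(35,10),(35,15),(38,12)):
    # front down by P: rotate +about y ; right down by r: about x positive
    T=Rz*R.from_euler('yx',[P,r_],degrees=True)
    G=C+T.apply(np.array([.0855,.055,.053])-[-.09,-.08,0])
    print(P,r_,Rt.T@(G-cur)/.2)
E
python3 g.py
```

```text
0 0 [0.1855 0.2151 0.6183]
15 25 [0.1105 0.2545 0.5719]
18 20 [0.1517 0.2544 0.6704]
20 15 [0.1761 0.2529 0.758 ]
15 20 [0.1353 0.2543 0.6253]
20 20 [0.1627 0.253  0.7005]
25 15 [0.1966 0.2448 0.8348]
30 10 [0.2118 0.2298 0.9722]
30 15 [0.2168 0.2297 0.9107]
35 10 [0.2249 0.208  1.048 ]
35 15 [0.2366 0.2079 0.9851]
38 12 [0.2395 0.1917 1.0672]
```

```bash
sed -i "s/\[P,r_\]/[-P,r_]/" g.py; python3 g.py
```

```text
0 0 [0.1855 0.2151 0.6183]
15 25 [-0.0827  0.1191  0.1602]
18 20 [-0.0352  0.0923  0.1608]
20 15 [0.0191 0.0731 0.1782]
15 20 [-0.0213  0.1186  0.1985]
20 20 [-0.0443  0.0737  0.1364]
25 15 [0.0026 0.0226 0.1184]
30 10 [ 0.057  -0.0337  0.108 ]
30 15 [-0.0127 -0.0331  0.0631]
35 10 [ 0.0474 -0.0943  0.0566]
35 15 [-0.0267 -0.0936  0.0127]
38 12 [ 0.0119 -0.1324  0.0102]
```

```bash
cat > f2.py <<'E'
from fit6 import *
def go(t,ti,sc,si):
    A=lambda q:(R.from_euler('z',q[3])*R.from_euler('yx',[-q[4],q[5]])).as_matrix()
    X=lambda q,P:(np.array(P)-[-.09,-.08,0])@A(q).T+[q[0],q[1],0*q[2]]
    f=lambda q:np.r_[(proj('top',X(q,M[ti]))-t).ravel(),(proj('scene',X(q,M[si]))-sc).ravel(),10*q[2]]
    p=np.load('p.npy');C=W(p,[[-.09,-.08,0]])[0]
    for a in((.25,.4),(.5,.2)):
        s=least_squares(f,[C[0],C[1],0,p[2],*a]);q=s.x;print('C0',C[:2],'C',q[:2],'yaw,front,right',np.degrees(q[3:]));print(s.fun[:-1].reshape(-1,2))
    Ti=np.r_[status.read_state()['tcp_pos']];print('TCP in tray',(Ti-[q[0],q[1],0])@A(q)+[-.09,-.08,0])
    return q
T=lambda a:np.array(a)/4+[220,120]
S=lambda a:(np.array(a)-[400,0])/4+[330,150]
if __name__=='__main__': go(T([[322,55],[388,297]]),[1,2],S([[415,217],[483,22]]),[2,3])
E
python3 f2.py
```

```text
C0 [0.5251 0.0032] C [0.5278 0.0254] yaw,front,right [28.5624 31.7946 21.1761]
[[-0.0008  0.1324]
 [-0.8397 -0.8148]
 [-1.1973  0.171 ]
 [ 0.0911 -0.1511]]
C0 [0.5251 0.0032] C [0.5278 0.0254] yaw,front,right [28.5624 31.7946 21.1761]
[[-0.0008  0.1324]
 [-0.8397 -0.8148]
 [-1.1973  0.171 ]
 [ 0.0911 -0.1511]]
TCP in tray [0.087  0.0347 0.037 ]
```

```bash
cat > n.py <<'E'
from f2 import *
def Aq(q): return (R.from_euler('z',q[3])*R.from_euler('yx',[-q[4],q[5]])).as_matrix()
def nuts(name,px,q,h=.019):
    c=cams.get_calibration(name);T=np.array(c['cam_to_world']);A=Aq(q)
    for u in px:
        d=A.T@(T[:3,:3]@np.linalg.solve(c['K'],[*u,1]));o=A.T@(T[:3,3]-[q[0],q[1],0])+[-.09,-.08,0]
        x=o+d*(h-o[2])/d[2];print(name,x[:2],'dist',np.linalg.norm(x[:2]-[-.081,-.071]))
def grip(q,g=None):
    s=status.read_state();Rt=R.from_euler('xyz',s['orientation'],degrees=True).as_matrix()
    P=s['tcp_pos']+[0,0,.019];g=(P-[q[0],q[1],0])@Aq(q)
    for f,r_ in((32,21),(32,15),(32,10),(32,5),(32,0),(28,5),(28,0),(25,0)):
        q2=np.r_[q[:4],np.radians([f,r_])];print(f,r_,Rt.T@(Aq(q2)@g+[q[0],q[1],0]-P)/.2)
E
python3 - <<'E'
from n import *
q=go(T([[322,55],[388,297]]),[1,2],S([[415,217],[483,22]]),[2,3]);np.save('q.npy',q)
nuts('top',T([(272,120),(287,165),(286,208),(303,223),(310,255),(320,290)]),q)
nuts('scene',S([(610,262),(572,249),(545,225),(522,230),(496,220),(468,212)]),q)
grip(q)
E
```

```text
C0 [0.5251 0.0032] C [0.5278 0.0254] yaw,front,right [28.5624 31.7946 21.1761]
[[-0.0008  0.1324]
 [-0.8397 -0.8148]
 [-1.1973  0.171 ]
 [ 0.0911 -0.1511]]
C0 [0.5251 0.0032] C [0.5278 0.0254] yaw,front,right [28.5624 31.7946 21.1761]
[[-0.0008  0.1324]
 [-0.8397 -0.8148]
 [-1.1973  0.171 ]
 [ 0.0911 -0.1511]]
TCP in tray [0.087  0.0347 0.037 ]
top [ 0.0458 -0.0545] dist 0.12786935948155684
top [ 0.0108 -0.0564] dist 0.09295536920502497
top [-0.0187 -0.0465] dist 0.06691629743768822
top [-0.0345 -0.0563] dist 0.04877535146248332
top [-0.0595 -0.0548] dist 0.026958576930898235
top [-0.088 -0.055] dist 0.01746390228995161
scene [ 0.0578 -0.07  ] dist 0.13882902753560403
scene [ 0.0221 -0.0665] dist 0.10322188657577548
scene [-0.0087 -0.0531] dist 0.07443524548830284
scene [-0.0276 -0.0603] dist 0.05446323052930205
scene [-0.0545 -0.0568] dist 0.0300129350367556
scene [-0.0835 -0.0551] dist 0.016093894539271607
32 21 [ 0.0015 -0.0028 -0.0012]
32 15 [ 0.0914 -0.0155  0.0362]
32 10 [ 0.1629 -0.0256  0.0744]
32 5 [ 0.231  -0.0353  0.1189]
32 0 [ 0.2949 -0.0443  0.1691]
28 5 [0.2418 0.0119 0.1659]
28 0 [0.3016 0.0034 0.2164]
25 0 [0.3064 0.037  0.2539]
```

```bash
python3 -m pendant '[[[0,0.02,-0.01,0.01,0],[0,0.04,-0.01,0.02,0],[0,0.06,-0.02,0.03,0],[0,0.09,-0.02,0.035,0],[0,0.12,-0.03,0.045,0],[0,0.14,-0.04,0.05,0],[0,0.16,-0.04,0.06,0],[0,0.16,-0.04,0.06,0]]]'
python3 - <<'E'
from h import *
for n in('top','scene'):
    a=cv2.imread(f'pics/{n}4.png');b=cams.read_camera(n)[:,:,::-1];cv2.imwrite(f'pics/{n}5.png',b)
# numeric nut finder: grey (low saturation) ring blobs in the tray area of the scene view
    o=(330,150) if n=='scene' else (220,120)
    for tag,im in(('before',a),('after',b)):
        hsv=cv2.cvtColor(np.ascontiguousarray(im[o[1]:o[1]+100,o[0]:o[0]+100]),cv2.COLOR_BGR2HSV)
        m=((hsv[...,1]<75)&(hsv[...,2]>60)).astype(np.uint8)
        k,_,st,ce=cv2.connectedComponentsWithStats(m)
        print(n,tag,[(int(st[i,4]),*(ce[i]*4).round().astype(int)) for i in range(1,k) if 3<st[i,4]<600])
E
```

```text
time_s: 10.7
tcp_pos: [0.5937, 0.1703, 0.145]
orientation: [-180.0, -0.0, 110.6]
ft_force: [0.6, 0.1, -3.8]
opening: 0.0167
grasp_force: 8.1
top before [(219, np.int64(375), np.int64(39)), (45, np.int64(272), np.int64(120)), (7, np.int64(350), np.int64(144)), (45, np.int64(284), np.int64(164)), (10, np.int64(18), np.int64(166)), (6, np.int64(90), np.int64(170)), (6, np.int64(358), np.int64(174)), (9, np.int64(100), np.int64(204)), (136, np.int64(299), np.int64(229)), (4, np.int64(56), np.int64(238)), (10, np.int64(380), np.int64(254))]
top after [(218, np.int64(375), np.int64(38)), (19, np.int64(318), np.int64(151)), (47, np.int64(243), np.int64(140)), (46, np.int64(261), np.int64(182)), (6, np.int64(340), np.int64(202)), (122, np.int64(283), np.int64(243)), (16, np.int64(360), np.int64(250)), (4, np.int64(56), np.int64(238)), (4, np.int64(94), np.int64(282))]
scene before [(165, np.int64(286), np.int64(15)), (28, np.int64(383), np.int64(36)), (99, np.int64(263), np.int64(82)), (4, np.int64(386), np.int64(63)), (103, np.int64(366), np.int64(111)), (71, np.int64(304), np.int64(115)), (26, np.int64(203), np.int64(258)), (249, np.int64(63), np.int64(370))]
scene after [(13, np.int64(172), np.int64(3)), (21, np.int64(218), np.int64(5)), (29, np.int64(310), np.int64(4)), (21, np.int64(385), np.int64(7)), (102, np.int64(273), np.int64(53)), (68, np.int64(309), np.int64(85)), (32, np.int64(178), np.int64(224)), (28, np.int64(218), np.int64(233)), (245, np.int64(63), np.int64(371))]
```

```bash
python3 -m pendant '[[[0,0,0.03,0.07,0],[0,0,0.06,0.14,0],[0,0,0.09,0.21,0],[0,0,0.12,0.28,0],[0,0,0.15,0.35,0],[0,0,0.18,0.41,0],[0,0,0.21,0.47,0],[0,0,0.23,0.5,0]]]'
python3 -m pendant '[[[0,0,0,0.01,0],[0,0,0.01,0.02,0],[0,0,0.01,0.03,0],[0,0,0.02,0.035,0],[0,0,0.02,0.04,0],[0,0,0.02,0.045,0],[0,0,0.02,0.045,0],[0,0,0.02,0.045,0]]]'
```

```text
time_s: 11.47
tcp_pos: [0.6368, 0.1852, 0.0444]
orientation: [-179.8, -0.0, 110.5]
ft_force: [-7.2, -1.8, 9.7]
opening: 0.0113
grasp_force: 8.1
time_s: 12.13
tcp_pos: [0.6417, 0.1868, 0.0386]
orientation: [180.0, 0.0, 110.5]
ft_force: [-5.9, -1.1, 8.1]
opening: 0.0118
grasp_force: 8.2
```

```bash
python3 -m pendant '[[[0.1,0,0,0,0],[0.3,0,0,0,0],[0.4,0,0,0,0],[0.4,0,0,0,0],[0.4,0,0,-0.15,0],[0.4,0,0,-0.35,0],[0.4,0,0,-0.55,0],[0.4,0,0,-0.75,0]]]'
python3 - <<'E'
from h import *
for n,o in(('scene',(330,150)),('top',(220,120))):
    b=np.ascontiguousarray(cams.read_camera(n)[:,:,::-1]);cv2.imwrite(f'pics/{n}6.png',b);a=cv2.imread(f'pics/{n}1.png')
    g=lambda im:cv2.cvtColor(im,cv2.COLOR_BGR2GRAY)
    mask=np.zeros(a.shape[:2],np.uint8)
    if n=='scene': mask[160:248,345:428]=255
    else: mask[125:205,262:318]=255
    cc,Wp=cv2.findTransformECC(g(a),g(b),np.eye(2,3,dtype=np.float32),cv2.MOTION_EUCLIDEAN,(3,200,1e-5),mask,5)
    print(n,cc,Wp)
    p=np.load('p.npy')
    pts=W(p,[[.09,.08,.07],[.09,-.08,.07],[-.09,-.08,.07],[-.09,.08,.07]]);u=proj(n,pts);v=u@Wp[:,:2].T+Wp[:,2];np.save(f'v_{n}.npy',v)
    hsv=cv2.cvtColor(b[o[1]:o[1]+100,o[0]:o[0]+100],cv2.COLOR_BGR2HSV)
    k,_,st,ce=cv2.connectedComponentsWithStats(((hsv[...,1]<75)&(hsv[...,2]>60)).astype(np.uint8))
    print([(int(st[i,4]),*map(int,ce[i]*4)) for i in range(1,k) if 3<st[i,4]<600])
p=np.load('p.npy');M=np.array([[.09,.08,.07],[.09,-.08,.07],[-.09,-.08,.07],[-.09,.08,.07]])
f=lambda q:np.r_[(proj('top',W(q,M))-np.load('v_top.npy')).ravel(),(proj('scene',W(q,M))-np.load('v_scene.npy')).ravel()]
s=least_squares(f,p);print(p,s.x,np.degrees(s.x[2]),s.fun.reshape(-1,2));np.save('p2.npy',s.x)
E
```

```text
time_s: 12.8
tcp_pos: [0.6409, 0.1868, 0.188]
orientation: [-180.0, -0.0, 110.5]
ft_force: [0.4, 0.1, 1.2]
opening: 0.037
grasp_force: 0.0
scene 0.9191308173589734 [[  0.9856  -0.169   37.8741]
 [  0.169    0.9856 -66.2405]]
[(12, 235, 85), (5, 324, 145), (240, 64, 371)]
top 0.8336112141236425 [[  0.9671  -0.2543  47.3073]
 [  0.2543   0.9671 -68.1309]]
[(216, 375, 38), (5, 304, 100), (36, 281, 146), (5, 312, 148), (10, 18, 166), (5, 316, 176), (40, 286, 188), (5, 320, 204), (114, 292, 250), (384, 293, 337), (5, 224, 276)]
[0.5804 0.1102 0.3671] [0.5803 0.1199 0.1493] 8.555404131655198 [[-0.1768  5.4123]
 [-0.5043  2.9108]
 [ 1.6291  2.7481]
 [ 1.8823  5.1061]
 [ 4.2385  3.5695]
 [ 0.2228  2.3078]
 [ 2.8274  2.3695]
 [ 5.7865  3.7025]]
```

```bash
cat > reg.py <<'E'
from h import *
from scipy.optimize import minimize
g1=np.linspace(-.1,.1,81);X,Y=np.meshgrid(g1,np.linspace(-.09,.09,73))
rim=(np.abs(X)>.072)|(np.abs(Y)>.062);P=np.c_[X[rim],Y[rim],0*X[rim]+.07]
P=np.r_[P,np.c_[X[~rim],Y[~rim],0*X[~rim]+.009][::3]]
def samp(im,n,q):
    u=proj(n,W(q,P)).astype(np.float32);return cv2.remap(im,u[:,:1].copy(),u[:,1:].copy(),cv2.INTER_LINEAR).reshape(-1,3).astype(float)
def register(p,sfx,names=('scene','top'),p0s=None):
    L=[]
    for n in names:
        a=cv2.GaussianBlur(cv2.imread(f'pics/{n}1.png'),(0,0),.8);b=cv2.GaussianBlur(cv2.imread(f'pics/{n}{sfx}.png'),(0,0),.8)
        A=samp(a,n,p);ok=np.ones(len(A),bool)
        if n=='top': ok=(P[:,1]<.0)
        else: ok=~((P[:,0]>.07)&(P[:,1]>.0))
        L.append((n,b,A,ok))
    def cost(q):
        return sum(np.mean(np.minimum(np.abs(samp(b,n,q)-A)[ok],60)) for n,b,A,ok in L)
    best=min((minimize(cost,p0,method='Nelder-Mead',options=dict(initial_simplex=np.array(p0)+np.array([[0,0,0],[.01,0,0],[0,.01,0],[0,0,.05]]))) for p0 in p0s),key=lambda s:s.fun)
    print(names,best.x,np.degrees(best.x[2]),best.fun);return best.x
E
python3 - <<'E'
from reg import *
p=np.load('p.npy')
st=[p+[dx,dy,a] for dx in(-.01,.01) for dy in(-.01,.01) for a in(-.25,-.15,0)]
register(p,1,p0s=[p+[.005,.005,.05]])
register(p,6,('scene',),st);register(p,6,('top',),st);np.save('p2.npy',register(p,6,p0s=st))
E
```

```text
('scene', 'top') [0.5804 0.1102 0.3671] 21.033335145025816 0.0004426534239249235
('scene',) [0.5673 0.1206 0.1331] 7.626639341881642 10.814037026802984Traceback (most recent call last):
  File "<stdin>", line 5, in <module>
  File "reg.py", line 18, in register
    best=min((minimize(cost,p0,method='Nelder-Mead',options=dict(initial_simplex=np.array(p0)+np.array([[0,0,0],[.01,0,0],[0,.01,0],[0,0,.05]]))) for p0 in p0s),key=lambda s:s.fun)
  File "reg.py", line 18, in <genexpr>
    best=min((minimize(cost,p0,method='Nelder-Mead',options=dict(initial_simplex=np.array(p0)+np.array([[0,0,0],[.01,0,0],[0,.01,0],[0,0,.05]]))) for p0 in p0s),key=lambda s:s.fun)
              ~~~~~~~~^^^^^^^^^^^^^^^^^^^^^^^^^^^^^^^^^^^^^^^^^^^^^^^^^^^^^^^^^^^^^^^^^^^^^^^^^^^^^^^^^^^^^^^^^^^^^^^^^^^^^^^^^^^^^^^^^^^^^^^^^^^
    res = _minimize_neldermead(fun, x0, args, callback, bounds=bounds,
                               **options)
    fxr = func(xr)
    fx = function(np.copy(x), *(wrapper_args + args))
  File "reg.py", line 17, in cost
    return sum(np.mean(np.minimum(np.abs(samp(b,n,q)-A)[ok],60)) for n,b,A,ok in L)
  File "reg.py", line 17, in <genexpr>
    return sum(np.mean(np.minimum(np.abs(samp(b,n,q)-A)[ok],60)) for n,b,A,ok in L)
                                         ~~~~^^^^^^^
  File "reg.py", line 7, in samp
    u=proj(n,W(q,P)).astype(np.float32);return cv2.remap(im,u[:,:1].copy(),u[:,1:].copy(),cv2.INTER_LINEAR).reshape(-1,3).astype(float)
      ~~~~^^^^^^^^^^
  File "h.py", line 7, in proj
    c=cams.get_calibration(n);T=np.linalg.inv(c['cam_to_world']);q=np.atleast_2d(P)@T[:3,:3].T+T[:3,3];u=q@c['K'].T;return u[:,:2]/u[:,2:]
ValueError: time passes only in moves, steps and waits
```

```bash
sed -i 's/^def proj/CAL={}\ndef cal(n):\n    import os\n    if n not in CAL:\n        if not os.path.exists(f"cal_{n}.npz"): np.savez(f"cal_{n}.npz",**{k:np.array(v) for k,v in cams.get_calibration(n).items()})\n        CAL[n]=dict(np.load(f"cal_{n}.npz"))\n    return CAL[n]\ndef proj/; s/c=cams.get_calibration(n);T=np.linalg/c=cal(n);T=np.linalg/' h.py; sed -i 's/cams.get_calibration(name)/cal(name)/' n.py
python3 - <<'E'
from reg import *
p=np.load('p.npy')
st=[p+[dx,dy,a] for dx in(-.01,.01) for dy in(0,.015) for a in(-.25,-.15,0)]
register(p,6,('scene',),st);register(p,6,('top',),st);np.save('p2.npy',register(p,6,p0s=st))
E
```

```text
('scene',) [0.5672 0.1206 0.1333] 7.639055978681647 10.815418623929261
('top',) [0.5646 0.1196 0.1402] 8.032942074866368 10.952428476380572
('scene', 'top') [0.5648 0.1199 0.1389] 7.956151732827577 22.813744391110934
```

```bash
cp p.npy p_old.npy; cp p2.npy p.npy; python3 - <<'E'
from n import *
p=np.load('p.npy');C=W(p,[[-.09,-.08,0]])[0]
nuts('top',T([(281,146),(286,188),(292,250)]),np.r_[C[:2],0,p[2],0,0],.019)
rel([.0855,.03,.052],90+np.degrees(p[2]))
E
```

```text
top [ 0.0488 -0.0605] dist 0.13020800496641693
top [ 0.0167 -0.0602] dist 0.09831316412416792
top [-0.0302 -0.0586] dist 0.052321378482358
target [0.6453 0.1615 0.052 ] rows [-0.1211 -0.0606  0.7249] turn 0.13944531681100644
```

```bash
python3 -m pendant '[[[0.4,-0.06,-0.03,0,0.07],[0.4,-0.12,-0.06,0,0.14],[0.4,-0.12,-0.06,0.15,0.14],[0.4,-0.12,-0.06,0.3,0.14],[0.4,-0.12,-0.06,0.45,0.14],[0.4,-0.12,-0.06,0.6,0.14],[0.4,-0.12,-0.06,0.7,0.14],[0.4,-0.12,-0.06,0.725,0.14]]]'
python3 -m pendant '[[[0.4,0,0,0,0],[0.2,0,0,0,0],[0.1,0,0,0,0],[0,0,0,0,0],[0,0,0,0,0],[0,0,0,0,0],[0,0,0,0,0],[0,0,0,0,0]]]' 9
python3 - <<'E'
from h import *
s=status.read_state();p=np.load('p.npy');q=s['tcp_pos'];print('TCP in tray',R.from_euler('z',-p[2]).apply(q-[p[0],p[1],0]))
Rt=R.from_euler('xyz',s['orientation'],degrees=True).as_matrix();g=q+[0,0,.008];C=W(p,[[-.09,-.08,0]])[0];Rz=R.from_euler('z',p[2])
for f,r_ in((10,3),(15,5),(20,6),(25,8),(30,9),(34,10),(38,10)):
    G=C+(Rz*R.from_euler('yx',[-f,r_],degrees=True)).apply(Rz.inv().apply(g-C));print(f,r_,Rt.T@(G-g)/.2)
E
```

```text
time_s: 13.57
tcp_pos: [0.6351, 0.1596, 0.0363]
orientation: [-179.6, 0.0, 97.9]
ft_force: [0.2, -0.1, -1.5]
opening: 0.0371
grasp_force: 0.0
time_s: 14.23
tcp_pos: [0.6406, 0.1607, 0.044]
orientation: [179.7, -0.0, 97.9]
ft_force: [4.3, 1.1, 7.0]
opening: 0.0091
grasp_force: 9.0
TCP in tray [0.0808 0.0299 0.044 ]
10 3 [-0.0219 -0.0573 -0.1728]
15 5 [-0.0433 -0.0951 -0.2587]
20 6 [-0.0591 -0.1388 -0.3316]
25 8 [-0.0884 -0.1878 -0.4081]
30 9 [-0.1089 -0.242  -0.4713]
34 10 [-0.1288 -0.2887 -0.5194]
38 10 [-0.1354 -0.3383 -0.5566]
```

```bash
python3 -m pendant '[[[0.2,0,0,0,0],[0.2,0,0,-0.03,0],[0.2,0,0,-0.05,0],[0,0,0,-0.05,0],[0,0,0,-0.05,0],[0,0,0,-0.05,0],[0,0,0,-0.05,0],[0,0,0,-0.05,0]]]' 9
python3 -m pendant '[[[0,-0.01,-0.02,-0.05,0],[0,-0.01,-0.03,-0.09,0],[0,-0.02,-0.04,-0.13,0],[0,-0.02,-0.06,-0.17,0],[0,-0.03,-0.08,-0.21,0],[0,-0.04,-0.095,-0.25,0],[0,-0.05,-0.115,-0.29,0],[0,-0.06,-0.14,-0.33,0]]]'
python3 -m pendant '[[[0,0,-0.01,-0.02,0],[0,-0.01,-0.03,-0.04,0],[0,-0.02,-0.045,-0.07,0],[0,-0.03,-0.06,-0.09,0],[0,-0.04,-0.08,-0.11,0],[0,-0.05,-0.105,-0.14,0],[0,-0.05,-0.105,-0.14,0],[0,-0.05,-0.105,-0.14,0]]]'
cat > look.py <<'E'
import sys
from h import *
for n,o in(('scene',(330,150)),('top',(220,120))):
    b=np.ascontiguousarray(cams.read_camera(n)[:,:,::-1]);cv2.imwrite(f'pics/{n}{sys.argv[1]}.png',b)
    hsv=cv2.cvtColor(b[o[1]:o[1]+100,o[0]:o[0]+100],cv2.COLOR_BGR2HSV)
    k,_,st,ce=cv2.connectedComponentsWithStats(((hsv[...,1]<75)&(hsv[...,2]>60)).astype(np.uint8))
    print(n,[(int(st[i,4]),*map(int,ce[i]*4)) for i in range(1,k) if 8<st[i,4]<600])
E
python3 look.py 7
```

```text
time_s: 14.9
tcp_pos: [0.6391, 0.1605, 0.0523]
orientation: [179.9, -0.0, 97.9]
ft_force: [2.0, 0.7, 5.5]
opening: 0.0091
grasp_force: 9.0
time_s: 15.57
tcp_pos: [0.612, 0.1443, 0.1185]
orientation: [180.0, -0.0, 97.9]
ft_force: [0.1, -0.7, -4.2]
opening: 0.0134
grasp_force: 8.9
time_s: 16.23
tcp_pos: [0.5932, 0.1317, 0.1463]
orientation: [179.9, -0.0, 97.9]
ft_force: [1.2, 0.2, -3.2]
opening: 0.0147
grasp_force: 8.6
scene [(281, 71, 100), (120, 249, 14), (97, 229, 76), (36, 333, 59), (395, 212, 168), (252, 63, 370)]
top [(217, 375, 38), (11, 340, 164), (12, 348, 246), (11, 352, 296)]
```

```bash
cat > sil.py <<'E'
import sys
from n import *
from scipy.optimize import differential_evolution
B=np.array([[x,y,z] for x in(-.09,.09) for y in(-.08,.08) for z in(0,.07)])
K=3
def masks(n,sfx):
    o,w=((310,140),130) if n=='scene' else ((200,110),130)
    im=cv2.imread(f'pics/{n}{sfx}.png')[o[1]:o[1]+w,o[0]:o[0]+w];hsv=cv2.cvtColor(im,cv2.COLOR_BGR2HSV).astype(int)
    wood=(hsv[...,0]>5)&(hsv[...,0]<30)&(hsv[...,1]>70);green=(hsv[...,0]>45)&(hsv[...,0]<100)&(hsv[...,1]>60)
    ref=cv2.imread(f'pics/{n}1.png')[o[1]:o[1]+w,o[0]:o[0]+w]
    off=np.array(O[n])-o;m=np.zeros((w,w),np.uint8);cv2.fillPoly(m,[off.astype(np.int32)],1);m=cv2.dilate(m,np.ones((5,5)))
    wood&=m==0;ig=~(wood|green)|(m>0);return o,w,wood,ig
O={'scene':[(385,150),(410,150),(440,170),(440,185),(415,172),(385,162)],'top':[(200,155),(233,155),(240,205),(200,205)]}
X=lambda q,P:(np.array(P)-[-.09,-.08,0])@Aq(q).T+[q[0],q[1],0]
def fit(sfx,bounds):
    D={n:masks(n,sfx) for n in('scene','top')}
    def cost(v):
        q=np.r_[v[:2],0,v[2:]];e=0
        for n,(o,w,wood,ig) in D.items():
            m=np.zeros((w,w),np.uint8);h=cv2.convexHull(((proj(n,X(q,B))-o)*16).astype(np.int32));cv2.fillConvexPoly(m,h,1,shift=4)
            e+=((m>0)^wood)[~ig].sum()
        return e
    s=differential_evolution(cost,bounds,maxiter=60,popsize=12,seed=1,tol=1e-6);v=s.x
    print('C',v[:2],'yaw,front,right',np.degrees(v[2:]),'cost',s.fun,[D[n][2].sum() for n in D]);return np.r_[v[:2],0,v[2:]]
if __name__=='__main__':
    p=np.load('p.npy');C=W(p,[[-.09,-.08,0]])[0]
    q=fit(sys.argv[1],[(C[0]-.06,C[0]+.04),(C[1]-.05,C[1]+.05),(p[2]-.35,p[2]+.35),(0,.8),(-.1,.7)]);np.save('q.npy',q)
    t=status.read_state()['tcp_pos'];print('TCP in tray',(t-[q[0],q[1],0])@Aq(q)+[-.09,-.08,0])
    # rectify floor (z=.019) to tray frame, 2 px/mm -> nut blobs by darkness vs wood
    for n in('scene','top'):
        im=cv2.imread(f'pics/{n}{sys.argv[1]}.png');g=np.mgrid[-.078:.079:.001,-.068:.069:.001];S_=g.shape[1:]
        u=proj(n,X(q,np.c_[g[0].ravel(),g[1].ravel(),np.full(g[0].size,.019)])).astype(np.float32)
        r_=cv2.remap(im,u[:,0].reshape(S_).copy(),u[:,1].reshape(S_).copy(),1);hsv=cv2.cvtColor(r_,cv2.COLOR_BGR2HSV)
        m=((hsv[...,1]<85)&(hsv[...,2]>50)).astype(np.uint8);k,_,st,ce=cv2.connectedComponentsWithStats(m)
        print(n,[(int(st[i,4]),[int(-78+ce[i][1]),int(-68+ce[i][0])],'x',int(st[i,1]-78),int(st[i,1]+st[i,3]-78),'y',int(st[i,0]-68),int(st[i,0]+st[i,2]-68)) for i in range(1,k) if st[i,4]>40])
E
cp p.npy p3.npy; python3 sil.py 6;  python3 sil.py 7
```

```text
C [0.4892 0.0273] yaw,front,right [8.2308 3.518  0.9696] cost 396.0 [np.int64(3024), np.int64(2336)]
TCP in tray [0.0366 0.0112 0.1369]
scene [(9866, [2, -18], 'x', -78, 79, 'y', -55, 69)]
top [(1365, [-37, -56], 'x', -78, -1, 'y', -68, -39), (2638, [-11, -8], 'x', -78, 68, 'y', -20, 3), (5316, [0, 51], 'x', -78, 79, 'y', 29, 69), (406, [13, -58], 'x', 3, 26, 'y', -68, -47), (401, [45, -59], 'x', 34, 58, 'y', -68, -48)]
C [0.488 0.026] yaw,front,right [ 9.2018 30.7975  8.4465] cost 249.0 [np.int64(2750), np.int64(1711)]
TCP in tray [0.0811 0.0283 0.051 ]
scene [(160, [-22, -43], 'x', -33, -12, 'y', -48, -38), (452, [12, 59], 'x', -6, 27, 'y', 46, 69), (811, [57, 54], 'x', 37, 74, 'y', 37, 69), (79, [66, -49], 'x', 61, 72, 'y', -54, -44)]
top [(2189, [-25, -57], 'x', -78, 29, 'y', -68, -38), (11224, [2, 19], 'x', -78, 79, 'y', -21, 69)]
```

```bash
cat > d.py <<'E'
from n import *
q=np.load('q.npy');s=status.read_state();Rt=R.from_euler('xyz',s['orientation'],degrees=True).as_matrix()
P=s['tcp_pos']+[0,0,.008];g=(P-[q[0],q[1],0])@Aq(q)
for f,r_ in((31,8.4),(34,4),(37,0),(37,4),(37,9),(40,0),(40,8),(34,12),(36,14)):
    q2=np.r_[q[:4],np.radians([f,r_])];print(f,r_,Rt.T@(Aq(q2)@g+[q[0],q[1],0]-P)/.2)
E
python3 d.py
```

```text
31 8.4 [ 0.0003 -0.0025 -0.0018]
34 4 [ 0.0551 -0.0411  0.0037]
37 0 [ 0.1065 -0.0812  0.0116]
37 4 [ 0.0523 -0.08   -0.0248]
37 9 [-0.0188 -0.0783 -0.0648]
40 0 [ 0.1056 -0.1216 -0.015 ]
40 8 [-0.0089 -0.1189 -0.0835]
34 12 [-0.0562 -0.0385 -0.0578]
36 14 [-0.0905 -0.0635 -0.0894]
```

```bash
python3 -m pendant '[[[0,0.02,-0.015,0,0],[0,0.04,-0.03,0,0],[0,0.06,-0.045,0,0],[0,0.08,-0.06,0.005,0],[0,0.1,-0.08,0.01,0],[0,0.11,-0.08,0.01,0],[0,0.11,-0.08,0.01,0],[0,0.11,-0.08,0.01,0]]]'
python3 look.py 8 >/dev/null; python3 sil.py 8; python3 -m pendant '[[[0,0.06,0,0,0],[0,0.0,0,0,0],[0,0.08,0,0,0],[0,0.0,0,0,0],[0,0.08,0,0,0],[0,0.0,0,0,0],[0,0,0,0,0],[0,0,0,0,0]]]' 11
python3 look.py 9 >/dev/null; python3 sil.py 9
```

```text
time_s: 17.0
tcp_pos: [0.5736, 0.1513, 0.1432]
orientation: [-179.9, 0.0, 97.9]
ft_force: [0.5, -0.9, -3.9]
opening: 0.0156
grasp_force: 8.6
C [0.4825 0.0268] yaw,front,right [12.8554 31.4544  3.8055] cost 351.0 [np.int64(2850), np.int64(1853)]
TCP in tray [0.0807 0.03   0.0554]
scene [(112, [14, 64], 'x', 4, 22, 'y', 59, 69), (518, [56, 58], 'x', 39, 70, 'y', 45, 69), (71, [62, -40], 'x', 57, 68, 'y', -45, -35)]
top [(2024, [-25, -58], 'x', -78, 29, 'y', -68, -40), (9577, [4, 26], 'x', -78, 79, 'y', -11, 69)]
time_s: 17.77
tcp_pos: [0.5743, 0.1515, 0.1439]
orientation: [180.0, -0.0, 97.9]
ft_force: [1.1, 0.3, -2.7]
opening: 0.013
grasp_force: 11.0
C [0.4783 0.0262] yaw,front,right [ 7.8393 33.2249 -0.9067] cost 345.0 [np.int64(2773), np.int64(1839)]
TCP in tray [0.0834 0.0291 0.0603]
scene [(67, [-75, -24], 'x', -78, -69, 'y', -29, -18), (870, [-35, -12], 'x', -76, 7, 'y', -29, -3), (219, [46, 63], 'x', 33, 57, 'y', 57, 69), (98, [59, -41], 'x', 54, 67, 'y', -47, -35)]
top [(1934, [-49, -49], 'x', -78, -12, 'y', -68, -20), (9379, [4, 27], 'x', -78, 79, 'y', -8, 69)]
```

```bash
sed -i 's/in((31,8.4)/in((28,10),(30,10),(30,12),(33,12),(31,8.4)/' d.py; python3 d.py
```

```text
28 10 [-0.1442  0.0674 -0.0384]
30 10 [-0.1479  0.0422 -0.0595]
30 12 [-0.1767  0.0421 -0.0733]
33 12 [-0.183   0.0029 -0.1032]
31 8.4 [-0.1267  0.0293 -0.0581]
34 4 [-0.0674 -0.0105 -0.0524]
37 0 [-0.012  -0.0517 -0.0439]
37 4 [-0.0693 -0.0518 -0.08  ]
37 9 [-0.1442 -0.0518 -0.1194]
40 0 [-0.012  -0.0944 -0.0695]
40 8 [-0.1325 -0.0945 -0.1373]
34 12 [-0.185  -0.0106 -0.1127]
36 14 [-0.2201 -0.038  -0.1433]
```

```bash
python3 -m pendant '[[[0,0,0,0,0],[0,-0.03,0.01,-0.01,0],[0,-0.06,0.02,-0.02,0],[0,-0.09,0.03,-0.03,0],[0,-0.12,0.04,-0.05,0],[0,-0.15,0.04,-0.06,0],[0,-0.175,0.04,-0.07,0],[0,-0.175,0.04,-0.07,0]]]' 16
python3 -m pendant '[[[0,0,0,0,0],[0,0,0,0,0],[0,0,0,0,0],[0,0,0,0,0],[0,0,0,0,0],[0,0,0,0,0],[0,0,0,0,0],[0,0,0,0,0]]]'
python3 look.py 10 >/dev/null; python3 sil.py 10
```

```text
time_s: 18.53
tcp_pos: [0.5874, 0.1166, 0.1584]
orientation: [179.9, 0.0, 97.8]
ft_force: [0.9, 2.3, -3.3]
opening: 0.0116
grasp_force: 16.0
time_s: 19.2
tcp_pos: [0.5867, 0.1179, 0.1575]
orientation: [-180.0, -0.0, 97.9]
ft_force: [1.7, 2.1, -2.3]
opening: 0.0117
grasp_force: 15.9
C [0.4837 0.0261] yaw,front,right [ 6.9601 32.8383 11.4865] cost 310.0 [np.int64(2642), np.int64(1874)]
TCP in tray [0.0805 0.0284 0.0551]
scene [(1011, [-64, -36], 'x', -78, -47, 'y', -55, -15), (111, [-29, -50], 'x', -37, -21, 'y', -55, -45), (1482, [28, 56], 'x', -20, 68, 'y', 38, 69), (94, [65, -53], 'x', 59, 72, 'y', -58, -48)]
top [(12863, [0, 5], 'x', -78, 79, 'y', -68, 69)]
```

```bash
python3 - <<'E'
from sil import *
q=np.load('q.npy')
for n in('top','scene'):
    im=cv2.imread(f'pics/{n}10.png');g=np.mgrid[-.08:.081:.005,-.07:.071:.0035];S_=g.shape[1:]
    u=proj(n,X(q,np.c_[g[0].ravel(),g[1].ravel(),np.full(g[0].size,.019)])).astype(np.float32)
    hsv=cv2.cvtColor(cv2.remap(im,u[:,0].reshape(S_).copy(),u[:,1].reshape(S_).copy(),1),cv2.COLOR_BGR2HSV).astype(int)
    print(n)
    for i in range(S_[0]-1,-1,-1): print('%4d '%(g[0][i,0]*1000),''.join('#' if a[1]<75 else '+' if a[1]<100 else '.' for a in hsv[i][::-1]))
E
```

```text
top
  80  ############################+.........++.
  75  ############################+.........++.
  69  ############################.............
  64  ############################.............
  60  ############################.............
  55  ++##########################+............
  50  ..+#########################+............
  45  .+#########+#+++############+............
  39  .+####+.........+###########+............
  35  .+####..........+###########+............
  30  ..####+.........+###########+............
  24  .+####++....++++############+............
  20  .+##########################+............
  15  +############################............
   9  #############################............
   5  #############################............
   0  +############################............
  -5  +############################............
  -9  +############################+...........
 -15  ++########++++++++###########+...........
 -20  ..................###########+....+###+..
 -25  ..................###########+...+######+
 -30  ..................###########+...+
[... 1377 characters left out ...]
..................++++......
 -15  ##++...........................++++......
 -20  #++...........................+++++++....
 -25  +.............................+++++#+....
 -30  ......................+.......++++##+....
 -35  ..............................++++++.....
 -40  .....................+........++++++.....
 -45  .............................++++++++....
 -50  ...........................++##++++++....
 -55  ..........................+#########+....
 -60  ..........................##########++...
 -65  .........................+#########+++...
 -70  ........................++#########+++...
 -75  ........................+##########++....
 -80  ........................++#########++...+
```

```bash
python3 - <<'E'
from h import *
s=status.read_state();print(s['time_s'],s['grasp_force'],np.abs(s['joint_vel']).max());print(r.finish_job())
E
```

```text
19.3 15.886470302721136 0.055468668572472395
the job is handed in; nothing more can be done
None
```

I handed the job in at 19.3 s, with no verdict returned. The gate was pressed shut while the tray stood flat, and the tray is held tipped about 33° to its front and 11° to its right at 16 N. The nuts look bunched at the gate corner, though the arm hid part of the tray, so I couldn't count all six, and I didn't re-check the gate after tipping.

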